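Hold the hidden bolt head while the nut is run up tight

TASK

The orange nut runner on the near side of the bracket never tightens its nut, because the bolt just goes round with it. Slide the yellow cover fully open by its black knob, reach down into the narrow gap behind the bracket, grip the bolt's hex head and keep it from turning until the nut has run up tight. Finish while still gripping the head and holding it still; do not let go, and leave the cup, the jar and the spanner where they are.

Things in the scene. Friction and masses are not known exactly. Their poses are not given: they have to be found in the camera images.
- fixture: Fixed fixture. Origin on the table straight below the bolt axis, at the bracket's far face; x points from the runner through the bracket, z up. Steel bracket plate: x -12 to 0 mm. White housing: x 54 to 100 mm. Both span y -100 to 180 mm, tops 107 mm above the table. Between them is the 54 mm gap, open at the top and ends, floor 8 mm above the table. Bolt axis: along x at y = 0.
- head_center (a point): Centre of the bolt's dark steel hex head (yellow stripe), in the gap at fixture x 21 mm, y 0, 75 mm above the table: 24 mm across flats, 28 mm across corners, 18 mm long along x (x 12 to 30 mm). Only a 20 mm thick brass sleeve joins it to the bracket; it is clear all round and cannot shift, only turn about x. Grip it from above, closing along the fixture's y.
- head: The same head; origin at its centre. It turns about the fixture's x at about 0.5 rad/s until held, dragged with 0.08 N m; once the nut is tight the runner pulls at it with a steady 0.2 N m and turns it again if let go. Shut a gripper on it along the fixture's y at any moment: its flats turn into line with the pads by themselves. A grip of 40 N or more keeps it still.
- thread (a joint): How far the nut has run along the bolt, rad: 0 at the start, 1.5 when tight (a hard stop). It grows, at about 0.3 rad/s (5 s in all), only while the head is kept from turning, and never goes back.
- cover (a joint): Position of the sliding cover, m: 0 to 0.03 at the start (over the bolt head), 0.12 fully open. It slides along the fixture's +y with about 1.5 N of friction and stays where it is left. Yellow plate, 70 mm along x, 76 mm along y, 5 mm thick, on top of bracket and housing (its top 113 mm above the table).
- cover_knob (a point): Middle of the cover's upright black knob, 133 mm above the table: a cylinder 20 mm across and 32 mm tall (117 to 149 mm above the table), at the middle of the plate, at fixture x 24 mm and y equal to the cover's joint value.
- runner (a point): Middle of the orange nut runner (fixed), 75 mm above the table: it lies along the fixture's x from x -194 to -37 mm, 52 mm across, top 101 mm above the table. The brass nut with a red mark sits between it and the bracket.
- cup_center (a point): Centre of a loose white cup, 76 mm across, 100 mm tall, standing beside the fixture: leave alone.
- jar_center (a point): Centre of a loose amber jar with a green lid, 68 mm across, 85 mm tall, standing beside the fixture: leave alone.
- spanner_grip (a point): Grip of a loose spanner 160 mm long, lying flat on the table behind the housing: leave alone.

How it is judged:
By the outcome, as a careful person would: the job done as asked, in the order asked, and still so for the second after the job is handed in, while the arm keeps its last pose, push and grip.
It also fails if it takes over 48 s, if anything falls off the work surface, if the arm or the gripper's body presses on something with over 40 N, if the wrist force passes 120 N, or if a joint passes its speed limit or range.

ROBOT

A 7-joint arm with a two-finger parallel gripper is mounted at the origin on the work surface. World frame = base frame: x ahead of the robot, y to its left, z up, the work surface at z = 0. Lengths are in m, angles in rad, forces in N, time in s.
With the tool pointing down it reaches from about 0.4 to 0.85 m from the base axis. Payload 6.9 kg.
Tool frame: the origin (TCP) lies midway between the tips of the shut fingers; the grasp point (between the pads) lies 19 mm behind it; z points along the fingers, x is the direction in which the jaws open and shut, and the axes are right-handed (so a half turn about z gives the same grasp; the last joint's range is limited). The gripper opens to 85 mm and grips with 20 to 120 N. Pads are 22 mm wide; open, the fingers measure 114 mm over their backs; the gripper's body (76 mm by 85 mm) begins 54 mm behind the grasp point. The pads swing forward as they close: fully open they stand 13 mm farther back than shut.
Start: joints at [-1.056, 0.507, -0.238, 1.5, 0.126, 1.149, -0.155], TCP at [0.248, 0.573, 0.231] pointing down, gripper open.
Joint ranges: [-3.08, 3.08], [-0.24, 2.05], [-1.43, 1.35], [0, 2.5], [-1.52, 4.66], [0.17, 1.96], [-2.89, 2.89]. Speed limits (rad/s): [2.39, 2.39, 3.14, 3.14, 3.14, 3.14, 3.14].

INTERFACE

Orientations are given as a unit quaternion [w, x, y, z].
In Python, from rig import arm, eyes gives the robot as it stands.
- The arm moves only by the tool arm_command, never from a script. Its arguments are lists of equal length, an entry for each row: "xyz": the shift along the tool's x, y, z in units of 40 mm (1.0 is 40 mm), a list of three; "rot": the turn, a rotation vector about the tool's x, y, z in units of 5 degrees (1.0 is 5 degrees), a list of three; "hand": the gripper command: -1 is fully open, 1 is shut, values between are in proportion. In form: {"xyz": [[tx, ty, tz], ...], "rot": [[wx, wy, wz], ...], "hand": [hand, ...]}. A call has 1 to 12 rows; each row shifts and turns the pose as measured when the row begins, along the tool's axes as they then stand; what a row does not reach is not made up. A row lasts 1/8 s, in which the tool goes at most 62.5 mm and 10.7 degrees, less where a joint would pass 70% of its speed; a pose out of reach is approached as far as the arm can. A call is refused whole if a number of a shift passes 1 or a number of a turn 1, either way. A call with a gripper value outside its range is refused whole. The fingers move at their own pace and stop on an object; "squeeze" is the grip in N (left out, the last holds). Time passes only in rows, so rows that do not move let the fingers close. It gives the time, the measured TCP pose, the force and the opening at its end, in the units of the state.
- arm.get_state(): the state, without advancing time (a new reading comes with each control period).
- eyes.get_image(name): name is "side" or "top"; returns (picture, depth): 384x512x3 uint8, red, green, blue; 384x512 float32, m along the optical axis (not along the pixel's ray), 0 where there is no reading.
- eyes.camera_model(name): a dict with "intrinsics" (3x3 intrinsics, pixels), "rvec" (rotation vector, rad) and "tvec" (3), from world to camera coordinates, as OpenCV has them. Camera axes: x right, y down, z forward; pixel columns grow to the right and rows downward; lengths in m; the calibration is good to about 2 mm. A picture is of the moment at which its call begins. camera_model takes no time and is no camera call.
- arm.sign_off(): hands the job in, once; it reports no verdict.
The state is a dict: "t": time; "q": joint angles; "joint_velocities": joint speeds; "joint_efforts": joint torques, N m; "position": TCP position; "ee_rot": TCP orientation; "contact_force": force on the tool from outside, world axes, zero at the start; "ft_torque": the same for the moment, N m; "width": opening from 0.0 (shut) to 1.0 (fully open).
Only numpy, scipy, OpenCV 4.12 (cv2) and the standard library are available. Lean on these libraries where they do the work, as an engineer would, in place of code of your own. Each camera call takes 0.05 s, during which the arm holds its last target. There are 200 camera calls.

## Working session

There is one attempt and no reset: what is moved stays moved. The work goes in short steps, Python scripts to look and compute and a tool call to move; the robot and the scene stay as the last step left them, time stands still between calls to the robot, and variables do not carry over. Pictures are saved under pics/ and viewed, about 8 in all and at most 12, crops included, and the job is handed in when it is done.

Besides the shell and the picture viewer there is one more tool, called after ">>>" as a command line: name --argument value ..., lists and objects as JSON in quotes. arm_command: Moves the arm, as the interface text tells. Its arguments: {"type":"object","properties":{"xyz":{"type":"array","items":{"type":"array","items":{"type":"number"}}},"rot":{"type":"array","items":{"type":"array","items":{"type":"number"}}},"hand":{"type":"array","items":{"type":"number"}},"squeeze":{"type":"number"}},"required":["xyz","rot","hand"]}

```bash
mkdir -p pics
cat > h.py <<'E'
import numpy as np, cv2
from rig import arm, eyes
def cam(n):
    m=eyes.camera_model(n); R,_=cv2.Rodrigues(np.array(m["rvec"],float)); return np.array(m["intrinsics"]),R,np.array(m["tvec"],float).ravel()
def ray_z(n,uv,z):
    K,R,t=cam(n); c=-R.T@t; d=R.T@np.linalg.inv(K)@np.array([uv[0],uv[1],1.]); return c+d*(z-c[2])/d[2]
def cloud(n,D):
    K,R,t=cam(n); v,u=np.indices(D.shape); P=np.stack([(u-K[0,2])/K[0,0]*D,(v-K[1,2])/K[1,1]*D,D],-1); return (P-t)@R
def proj(n,p):
    K,R,t=cam(n); q=K@(R@np.array(p)+t); return q[:2]/q[2]
E
python3 - <<'E'
from h import *
for n in("top","side"):
    I,D=eyes.get_image(n); cv2.imwrite(f"pics/{n}0.png",I[...,::-1]); np.savez(f"{n}0.npz",I=I,D=D)
    K,R,t=cam(n); print(n,-R.T@t,K[0,0])
print(arm.get_state())
E
```

```text
top [ 0.46025056 -0.08008004  0.94739369] 451.1773108793233
side [ 0.3291497  -0.5213607   0.54653952] 380.75864398213423
{'t': 0.1, 'q': array([-1.0565246 ,  0.50825977, -0.23754311,  1.50107872,  0.12567023,
        1.14887486, -0.15477752]), 'joint_velocities': array([ 2.35184967e-04, -2.09135611e-03,  1.14066680e-03, -2.42530389e-03,
        3.23905584e-03,  1.82708487e-05, -1.16990796e-04]), 'joint_efforts': array([-4.79532784e-03, -6.21843767e+01, -2.19444752e+00, -2.50198817e+01,
        1.25897356e-02,  7.95725937e-03, -4.44743762e-05]), 'position': array([0.24829277, 0.57305522, 0.23049743]), 'ee_rot': array([ 4.47526433e-04,  8.35896919e-01,  5.48885846e-01, -6.84434111e-04]), 'contact_force': array([-0.19698471, -0.48857477, -0.2080713 ]), 'ft_torque': array([ 0.00718838, -0.00035318, -0.01851602]), 'width': 1.0006553744364108}
```

View pics/top0.png

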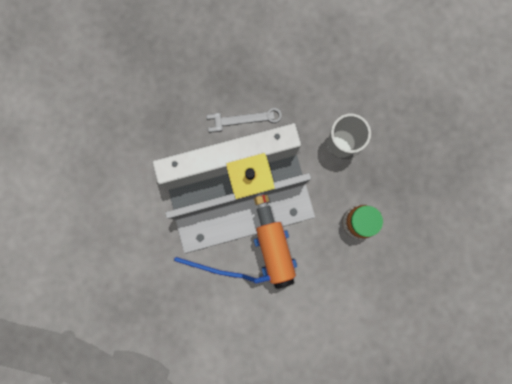

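View pics/side0.png

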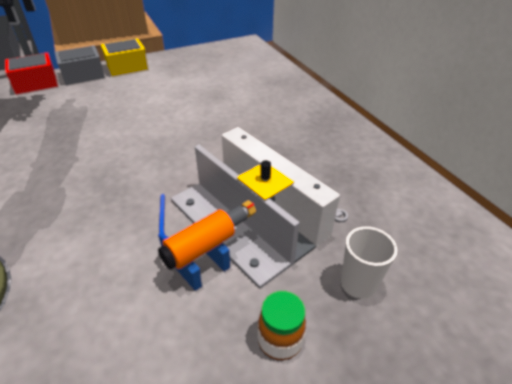

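The top view shows the knob at about (250,174), the yellow cover around it, the runner at (275,250), the cup at (350,137) and the jar at (365,222). The side view agrees. Next I'll measure the fixture frame.

```bash
cat > m.py <<'E'
from h import *
def rect(n,mask,z):
    c=max(cv2.findContours(mask.astype(np.uint8),0,1)[0],key=cv2.contourArea)[:,0]
    P=np.array([ray_z(n,p,z)[:2] for p in c]); r=cv2.minAreaRect((P*1000).astype(np.float32)); return r
for n in("top","side"):
    d=np.load(n+"0.npz"); I,D=d["I"].astype(int),d["D"]; W=cloud(n,D); r,g,b=I[...,0],I[...,1],I[...,2]
    hsv=cv2.cvtColor(d["I"],cv2.COLOR_RGB2HSV)
    near=(np.hypot(W[...,0],W[...,1])>.3)&(W[...,0]>.2)
    top=(abs(W[...,2]-.107)<.012)&near&(D>0)
    yel=(r>150)&(g>130)&(b<80)&near&(W[...,2]>.08)&(D>0)
    print(n,"yellow",rect(n,yel,.113))
    white=top&(r>165)&(b>150); print("housing",rect(n,white,.107), white.sum())
    orange=(hsv[...,0]<12)&(hsv[...,1]>180)&(hsv[...,2]>140)&near&(abs(W[...,2]-.09)<.03)
    print("orange",rect(n,orange,.09))
    blk=(I.max(-1)<60)&(W[...,2]>.12)&(W[...,2]<.16)&near
    v,u=np.nonzero(blk); p=W[blk]; print("knob",u.mean(),v.mean(),p.mean(0),p.max(0),p.min(0))
    if n=="top": print(ray_z(n,(u.mean(),v.mean()),.147))
    wp=W[white]; print("wh z",np.median(wp[:,2]))
    # bracket top strip
    br=top&~white&~yel&(hsv[...,1]<60); print("bracket",rect(n,br,.107))
    for z in(.02,): pass
E
python3 m.py
```

```text
top yellow ((429.3719787597656, -121.1703109741211), (100.52420806884766, 5.547642230987549), 12.736443519592285)
housing ((614.7350463867188, -24.070693969726562), (45.25352478027344, 278.2606506347656), 14.996397018432617) 4028Traceback (most recent call last):
  File "m.py", line 14, in <module>
    print("orange",rect(n,orange,.09))
                   ~~~~^^^^^^^^^^^^^^
  File "m.py", line 3, in rect
    c=max(cv2.findContours(mask.astype(np.uint8),0,1)[0],key=cv2.contourArea)[:,0]
      ~~~^^^^^^^^^^^^^^^^^^^^^^^^^^^^^^^^^^^^^^^^^^^^^^^^^^^^^^^^^^^^^^^^^^^^
ValueError: max() iterable argument is empty
```

Run:
```python
from h import *
d=np.load("top0.npz");W=cloud("top",d["D"])
for u,v in((240,185),(262,168),(250,174),(275,250),(230,155),(180,208),(300,180),(450,300)): print(u,v,d["I"][v,u],W[v,u].round(3))
```

```text
240 185 [212 201 103] [ 0.553 -0.05   0.111]
262 168 [213 205 106] [ 0.584 -0.091  0.113]
250 174 [54 54 55] [ 0.568 -0.069  0.149]
275 250 [209 144  85] [ 0.432 -0.114  0.1  ]
230 155 [214 215 212] [ 0.611 -0.031  0.105]
180 208 [155 157 157] [0.511 0.062 0.106]
300 180 [180 181 182] [ 0.562 -0.162  0.108]
450 300 [147 146 143] [ 0.323 -0.48  -0.002]
```

```bash
sed -i 's/yel=.*/yel=(hsv[...,0]>22)\&(hsv[...,0]<36)\&(hsv[...,1]>90)\&near\&(W[...,2]>.08)\&(D>0)/; s/orange=.*/orange=(hsv[...,0]<20)\&(hsv[...,1]>100)\&near\&(abs(W[...,2]-.085)<.03)/; s/max(-1)<60/max(-1)<90/; s/r>165)&(b>150)/r>190)\&(b>185)/' m.py; python3 m.py
```

```text
top yellow ((569.8187866210938, -68.69286346435547), (69.91757202148438, 77.04503631591797), 14.948616027832031)
housing ((614.5574951171875, -24.660263061523438), (42.34259796142578, 275.7135314941406), 14.9036283493042) 3094
orange ((426.65802001953125, -115.28116607666016), (113.36773681640625, 49.83103561401367), 14.629953384399414)
knob 249.51315789473685 173.8684210526316 [ 0.56896317 -0.06809647  0.14580297] [ 0.5777061  -0.06156776  0.15194783] [ 0.56250005 -0.07440109  0.12156486]
[ 0.568826   -0.06811431  0.147     ]
wh z 0.10653075403910459
bracket ((515.800537109375, 25.27660369873047), (12.99945068359375, 133.28408813476562), 14.976091384887695)
side yellow ((571.0994873046875, -70.07472229003906), (70.6991958618164, 78.46084594726562), 15.775958061218262)
housing ((615.0606689453125, -25.72216796875), (45.90398025512695, 279.2668762207031), 14.9185791015625) 2598
orange ((429.54644775390625, -126.53843688964844), (125.22823333740234, 63.20328140258789), 14.698243141174316)
knob 265.0394736842105 169.6184210526316 [ 0.56858167 -0.0742452   0.13831988] [ 0.57815462 -0.06441767  0.15061171] [ 0.5628316  -0.07947776  0.12005678]
wh z 0.10737865108863764
bracket ((532.4794921875, -50.99809265136719), (20.861970901489258, 287.115966796875), 14.855976104736328)
```

>>> arm_command --xyz '[[0,0,0],[0,0,0],[0,0,0],[0,0,0],[0,0,0],[0,0,0],[0,0,0],[0,0,0]]' --rot '[[0,0,-0.96],[0,0,-0.96],[0,0,-0.96],[0,0,-0.96],[0,0,-0.96],[0,0,-0.96],[0,0,-0.96],[0,0,-0.96]]' --hand '[-1,-1,-1,-1,-1,-1,-1,-1]'

```text
t: 1.1
position: [0.2477, 0.5707, 0.2263]
ee_rot: [0.001, 0.6, 0.8, -0.005]
contact_force: [-0.2, -0.2, -0.2]
width: 0.999
```

>>> arm_command --xyz '[[-0.88,0.18,0],[-0.88,0.18,0],[-0.88,0.18,0],[-0.88,0.18,0],[-0.88,0.18,0],[-0.88,0.18,0],[-0.88,0.18,0],[-0.88,0.18,0],[-0.88,0.18,0],[-0.88,0.18,0]]' --rot '[[0,0,0],[0,0,0],[0,0,0],[0,0,0],[0,0,0],[0,0,0],[0,0,0],[0,0,0],[0,0,0],[0,0,0]]' --hand '[-1,-1,-1,-1,-1,-1,-1,-1,-1,-1]'

```text
t: 2.35
position: [0.4178, 0.2437, 0.2249]
ee_rot: [0.0, 0.598, 0.802, -0.009]
contact_force: [0.1, -0.1, -0.7]
width: 1.0
```

```bash
cat > s.py <<'E'
from h import *
from scipy.spatial.transform import Rotation as Ro
s=arm.get_state(); R=Ro.from_quat(np.roll(s["ee_rot"],-1)).as_matrix(); p=s["position"]
O=np.array([.5508,-.0832,0]); c,sn=np.cos(np.radians(14.95)),np.sin(np.radians(14.95)); F=np.array([[c,sn,0],[-sn,c,0],[0,0,1]])
print("t",s["t"],"q",s["q"].round(2),"fix mm",(F@(p-O)*1000).round(1),"force",(F@s["contact_force"]).round(1),"w mm",(s["width"]*85).round(1))
print("tool axes in fixture\n",(F@R).round(3))
f=F@(p-O)
for nm,g in(("knob",[.024,.009,.120]),("head",[.021,0,.053])): print(nm,"units",((F@R).T@(np.array(g)-f)/.04).round(2))
E
python3 s.py
```

```text
Traceback (most recent call last):
  File "s.py", line 5, in <module>
    print("t",s["t"],"q",s["q"].round(2),"fix mm",(F@(p-O)*1000).round(1),"force",(F@s["contact_force"]).round(1),"w mm",(s["width"]*85).round(1))
                                                                                                                         ^^^^^^^^^^^^^^^^^^^^^
AttributeError: 'float' object has no attribute 'round'
```

```bash
sed -i 's/(s\["width"\]\*85).round(1)/round(s["width"]*85,1)/' s.py; python3 s.py
```

```text
t 2.35 q [-0.3   0.31 -0.37  1.86  0.14  1.01  1.12] fix mm [-44.2 350.1 224.9] force [ 0.1 -0.1 -0.7] w mm 85.0
tool axes in fixture
 [[-0.029  1.    -0.013]
 [ 1.     0.029 -0.011]
 [-0.011 -0.013 -1.   ]]
knob units [-8.54  1.49  2.7 ]
head units [-8.75  1.44  4.37]
```

>>> arm_command --xyz '[[-0.85,0.15,0.1],[-0.85,0.15,0.1],[-0.85,0.15,0.1],[-0.85,0.15,0.1],[-0.85,0.15,0.1],[-0.85,0.15,0.1],[-0.85,0.15,0.1],[-0.85,0.15,0.0],[-0.85,0.15,0.0],[-0.85,0.15,0.0]]' --rot '[[-0.15,0.13,0.33],[0,0,0],[0,0,0],[0,0,0],[0,0,0],[0,0,0],[0,0,0],[0,0,0],[0,0,0],[0,0,0]]' --hand '[-1,-1,-1,-1,-1,-1,-1,-1,-1,-1]'

```text
t: 3.6
position: [0.5659, -0.0808, 0.1934]
ee_rot: [-0.002, 0.61, 0.793, -0.002]
contact_force: [0.4, -0.5, 0.4]
width: 0.999
```

```bash
python3 s.py
```

```text
t 3.6 q [ 0.27  0.46 -0.26  1.7   0.14  1.01  1.79] fix mm [ 15.2  -1.6 193.4] force [ 0.2 -0.6  0.4] w mm 84.9
tool axes in fixture
 [[ 0.001  1.    -0.005]
 [ 1.    -0.001  0.002]
 [ 0.002 -0.005 -1.   ]]
knob units [0.26 0.23 1.83]
head units [0.03 0.16 3.51]
```

>>> arm_command --xyz '[[0.13,0.11,0.1],[0.13,0.11,0.3],[0,0,0.4],[0,0,0.4],[0,0,0.3],[0,0,0.2],[0,0,0.1],[0,0,0]]' --rot '[[0,0,0],[0,0,0],[0,0,0],[0,0,0],[0,0,0],[0,0,0],[0,0,0],[0,0,0]]' --hand '[-1,-1,-1,-1,-1,-1,-1,-1]'

```text
t: 4.6
position: [0.5701, -0.065, 0.1153]
ee_rot: [-0.004, 0.609, 0.793, -0.002]
contact_force: [0.1, -0.2, -0.3]
width: 1.002
```

```bash
python3 s.py
python3 - <<'E'
from h import *
I,D=eyes.get_image("side"); cv2.imwrite("pics/side1.png",cv2.resize(I[100:260,170:350],None,fx=3,fy=3)[...,::-1])
E
```

```text
t 4.6 q [ 0.23  0.55 -0.24  1.78  0.17  0.84  1.74] fix mm [ 23.3  12.6 115.3] force [ 0.  -0.2 -0.3] w mm 85.2
tool axes in fixture
 [[-0.001  1.    -0.009]
 [ 1.     0.001  0.004]
 [ 0.004 -0.009 -1.   ]]
knob units [-0.09  0.02 -0.12]
head units [-0.32 -0.05  1.56]
```

View pics/side1.png

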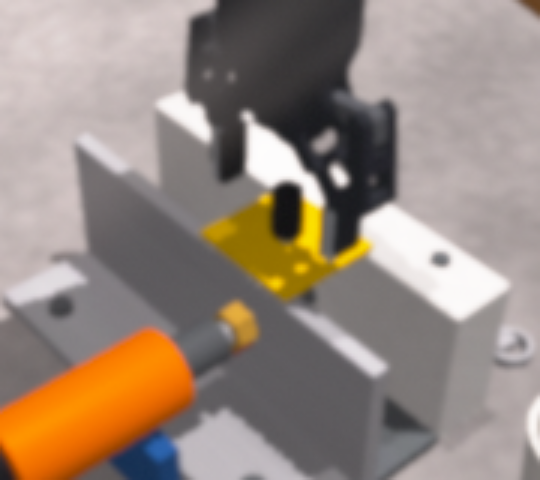

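The fingers straddle the knob (crop about (287,210)). I'll raise slightly and close.

>>> arm_command --xyz '[[-0.08,0,-0.17],[0,0,0],[0,0,0],[0,0,0],[0,0,0],[0,0,0],[0,0,0],[0,0,0]]' --rot '[[0,0,0],[0,0,0],[0,0,0],[0,0,0],[0,0,0],[0,0,0],[0,0,0],[0,0,0]]' --hand '[-1,1,1,1,1,1,1,1]' --squeeze 40

```text
t: 5.65
position: [0.572, -0.0689, 0.1244]
ee_rot: [-0.003, 0.609, 0.793, -0.001]
contact_force: [0.3, 1.0, 1.1]
width: 0.219
```

```bash
python3 s.py
```

```text
t 5.65 q [ 0.24  0.54 -0.25  1.77  0.17  0.85  1.75] fix mm [ 24.2   8.4 124.4] force [0.6 0.9 1.1] w mm 18.6
tool axes in fixture
 [[-0.     1.    -0.006]
 [ 1.     0.     0.003]
 [ 0.003 -0.006 -1.   ]]
knob units [ 0.02 -0.    0.11]
head units [-0.21 -0.07  1.78]
```

>>> arm_command --xyz '[[0.2,0,0],[0.3,0,0],[0.3,0,0],[0.3,0,0],[0.3,0,0],[0.3,0,0],[0.3,0,0],[0.3,0,0],[0.15,0,0]]' --rot '[[0,0,0],[0,0,0],[0,0,0],[0,0,0],[0,0,0],[0,0,0],[0,0,0],[0,0,0],[0,0,0]]' --hand '[1,1,1,1,1,1,1,1,1]'

```text
t: 6.78
position: [0.545, 0.0323, 0.1244]
ee_rot: [-0.002, 0.609, 0.793, -0.002]
contact_force: [1.0, -2.0, -0.8]
width: 0.217
```

```bash
python3 s.py
```

```text
t 6.775 q [ 0.06  0.5  -0.25  1.85  0.16  0.81  1.56] fix mm [ 24.2 113.1 124.4] force [ 0.5 -2.2 -0.8] w mm 18.4
tool axes in fixture
 [[-0.001  1.    -0.006]
 [ 1.     0.001  0.002]
 [ 0.002 -0.006 -1.   ]]
knob units [-2.6  -0.01  0.1 ]
head units [-2.83 -0.07  1.78]
```

>>> arm_command --xyz '[[0.12,0,0],[0.1,0,0],[0.1,0,0],[0.1,0,0]]' --rot '[[0,0,0],[0,0,0],[0,0,0],[0,0,0]]' --hand '[1,1,1,1]'

```text
t: 7.28
position: [0.5433, 0.0389, 0.1244]
ee_rot: [0.003, 0.612, 0.791, -0.005]
contact_force: [4.3, -11.0, -0.8]
width: 0.218
```

```bash
python3 s.py
```

```text
t 7.275 q [ 0.04  0.5  -0.24  1.86  0.17  0.81  1.53] fix mm [ 24.3 119.9 124.4] force [  1.3 -11.8  -0.8] w mm 18.5
tool axes in fixture
 [[ 0.007  1.    -0.005]
 [ 1.    -0.008 -0.01 ]
 [-0.01  -0.005 -1.   ]]
knob units [-2.77  0.01  0.14]
head units [-2.98 -0.05  1.82]
```

The cover has reached its stop (y = 119.9 mm, force rose to 12 N). I'll release it, lift, and move above the head.

>>> arm_command --xyz '[[0,0,0],[0,0,0],[0,0,0],[0,0,0],[0,0,0],[0,0,-0.3],[0,0,-0.5],[0,0,-0.5],[0,0,-0.4],[0,0,0]]' --rot '[[0,0,0],[0,0,0],[0,0,0],[0,0,0],[0,0,0],[0,0,0],[0,0,0],[0,0,0],[0,0,0],[0,0,0]]' --hand '[1,-1,-1,-1,-1,-1,-1,-1,-1,-1]'

```text
t: 8.52
position: [0.5432, 0.0412, 0.1975]
ee_rot: [0.002, 0.612, 0.791, -0.004]
contact_force: [-0.1, -0.3, -0.4]
width: 1.003
```

```bash
python3 s.py
python3 - <<'E'
from h import *
for n in("top","side"):
    I,D=eyes.get_image(n); np.savez(n+"1.npz",I=I,D=D)
    c=I[120:260,140:340] if n=="top" else I[100:260,170:350]
    cv2.imwrite(f"pics/{n}2.png",cv2.resize(c,None,fx=3,fy=3)[...,::-1])
E
```

```text
t 8.525 q [ 0.05  0.42 -0.26  1.76  0.14  0.98  1.56] fix mm [ 24.8 122.1 197.5] force [-0.2 -0.2 -0.4] w mm 85.3
tool axes in fixture
 [[ 0.007  1.    -0.004]
 [ 1.    -0.007 -0.008]
 [-0.009 -0.003 -1.   ]]
knob units [-2.81  0.01  1.96]
head units [-3.02 -0.06  3.64]
```

View pics/top2.png

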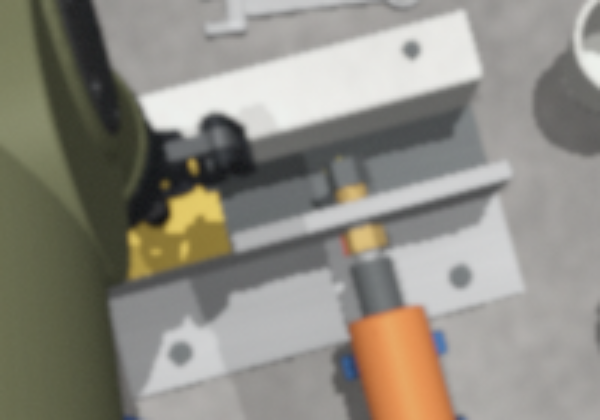

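View pics/side2.png

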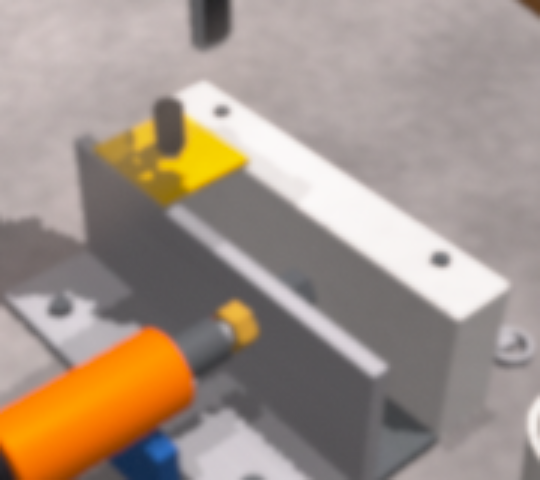

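The cover is open (side view, knob at crop (170,125)). The dark head is visible in the gap at top-view crop (345,172), about pixel (255,177). I'll check its position by depth.

Run:
```python
from h import *
d=np.load("top1.npz");W=cloud("top",d["D"])
O=np.array([.5508,-.0832,0]); a=np.radians(14.95); F=np.array([[np.cos(a),np.sin(a),0],[-np.sin(a),np.cos(a),0],[0,0,1]])
P=(W-O)@F.T*1000
m=(P[...,0]>8)&(P[...,0]<45)&(abs(P[...,1])<30)&(P[...,2]>72)&(P[...,2]<95)
print(m.sum(),P[m].mean(0),P[m].min(0),P[m].max(0), proj("top",O+F.T@[.021,0,.087]))
```

```text
162 [19.81148623  1.30229399 83.40102034] [  8.05381946 -12.69268836  73.60216341] [31.98448423 14.7920034  89.65417741] [255.02572153 176.86629721]
```

>>> arm_command --xyz '[[-0.4,0,0],[-0.6,-0.01,0],[-0.6,-0.01,0],[-0.6,-0.01,0],[-0.5,-0.01,0],[-0.3,0,0],[0,0,0]]' --rot '[[-0.1,0.05,0.08],[0,0,0],[0,0,0],[0,0,0],[0,0,0],[0,0,0],[0,0,0]]' --hand '[-1,-1,-1,-1,-1,-1,-1]'

```text
t: 9.5
position: [0.5692, -0.0859, 0.1921]
ee_rot: [0.0, 0.616, 0.788, -0.002]
contact_force: [-0.3, -0.4, -0.3]
width: 1.001
```

```bash
python3 s.py
```

```text
t 9.5 q [ 0.26  0.47 -0.23  1.69  0.13  1.    1.79] fix mm [ 17.1  -7.3 192.1] force [-0.4 -0.3 -0.3] w mm 85.1
tool axes in fixture
 [[ 0.018  1.    -0.003]
 [ 1.    -0.018 -0.003]
 [-0.003 -0.003 -1.   ]]
knob units [0.42 0.17 1.8 ]
head units [0.19 0.11 3.48]
```

>>> arm_command --xyz '[[0.1,0.06,0],[0.09,0.05,0.3],[0,0,0.4],[0,0,0.4],[0,0,0.3],[0,0,0.2],[0,0,0]]' --rot '[[0,0,-0.2],[0,0,0],[0,0,0],[0,0,0],[0,0,0],[0,0,0],[0,0,0]]' --hand '[-1,-1,-1,-1,-1,-1,-1]'

```text
t: 10.38
position: [0.5711, -0.0696, 0.1237]
ee_rot: [-0.001, 0.605, 0.796, -0.001]
contact_force: [0.1, -0.3, 0.0]
width: 1.002
```

```bash
python3 s.py
```

```text
t 10.375 q [ 0.23  0.54 -0.23  1.78  0.16  0.85  1.77] fix mm [ 23.1   7.9 123.7] force [ 0.  -0.3  0. ] w mm 85.2
tool axes in fixture
 [[-0.01   1.    -0.003]
 [ 1.     0.01   0.001]
 [ 0.001 -0.003 -1.   ]]
knob units [0.03 0.02 0.09]
head units [-0.2  -0.05  1.77]
```

>>> arm_command --xyz '[[-0.18,-0.05,0.2],[0,0,0.3],[0,0,0.3],[0,0,0.3],[0,0,0.2],[0,0,0.1],[0,0,0]]' --rot '[[0,0,0.1],[0,0,0],[0,0,0],[0,0,0],[0,0,0],[0,0,0],[0,0,0]]' --hand '[-1,-1,-1,-1,-1,-1,-1]'

```text
t: 11.25
position: [0.5714, -0.0779, 0.0641]
ee_rot: [-0.001, 0.609, 0.793, -0.001]
contact_force: [0.2, 0.8, 0.9]
width: 0.999
```

```bash
python3 s.py
```

```text
t 11.25 q [ 0.23  0.62 -0.21  1.83  0.18  0.71  1.75] fix mm [21.3 -0.2 64.1] force [0.4 0.7 0.9] w mm 84.9
tool axes in fixture
 [[ 0.     1.    -0.002]
 [ 1.    -0.     0.   ]
 [ 0.    -0.002 -1.   ]]
knob units [ 0.23  0.06 -1.4 ]
head units [ 0.   -0.01  0.28]
```

>>> arm_command --xyz '[[0,0,0.15],[0,0,0.1],[0,0,0],[0,0,0],[0,0,0],[0,0,0],[0,0,0],[0,0,0],[0,0,0],[0,0,0],[0,0,0],[0,0,0]]' --rot '[[0,0,0],[0,0,0],[0,0,0],[0,0,0],[0,0,0],[0,0,0],[0,0,0],[0,0,0],[0,0,0],[0,0,0],[0,0,0],[0,0,0]]' --hand '[-1,-1,-1,1,1,1,1,1,1,1,1,1]' --squeeze 80

```text
t: 12.75
position: [0.5722, -0.0779, 0.0548]
ee_rot: [0.0, 0.609, 0.793, -0.0]
contact_force: [0.4, -0.3, 0.2]
width: 0.262
```

```bash
python3 s.py; python3 -c "
from h import *
print(arm.get_state()['ft_torque'])
I,D=eyes.get_image('side'); cv2.imwrite('pics/side3.png',cv2.resize(I[100:260,170:350],None,fx=3,fy=3)[...,::-1])"
```

```text
t 12.75 q [ 0.22  0.63 -0.2   1.84  0.19  0.69  1.74] fix mm [22.  -0.4 54.8] force [ 0.3 -0.4  0.2] w mm 22.3
tool axes in fixture
 [[ 0.     1.    -0.   ]
 [ 1.    -0.    -0.001]
 [-0.001 -0.    -1.   ]]
knob units [ 0.23  0.05 -1.63]
head units [ 0.01 -0.03  0.04]
[0.07162468 0.02545617 0.07577194]
```

View pics/side3.png

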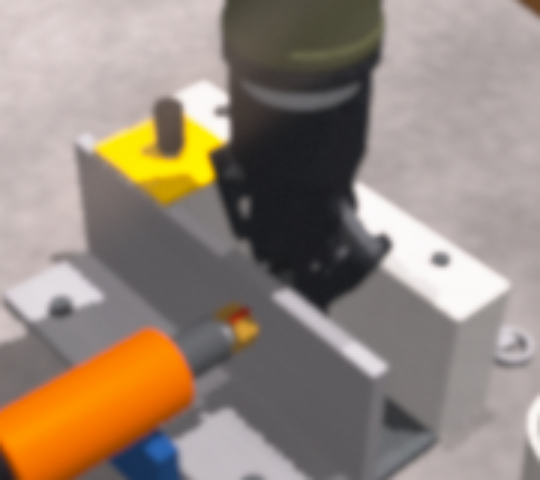

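The grip is on the flats: it reads 22.3 mm, with the same offset as on the 20 mm knob. The nut's red mark is visible at crop (235,310). I'll hold while it runs up.

>>> arm_command --xyz '[[0,0,0],[0,0,0],[0,0,0],[0,0,0],[0,0,0],[0,0,0],[0,0,0],[0,0,0],[0,0,0],[0,0,0],[0,0,0],[0,0,0]]' --rot '[[0,0,0],[0,0,0],[0,0,0],[0,0,0],[0,0,0],[0,0,0],[0,0,0],[0,0,0],[0,0,0],[0,0,0],[0,0,0],[0,0,0]]' --hand '[1,1,1,1,1,1,1,1,1,1,1,1]'

```text
t: 14.3
position: [0.5722, -0.0779, 0.0548]
ee_rot: [0.0, 0.609, 0.793, -0.0]
contact_force: [-0.7, 0.0, 0.7]
width: 0.263
```

>>> arm_command --xyz '[[0,0,0],[0,0,0],[0,0,0],[0,0,0],[0,0,0],[0,0,0],[0,0,0],[0,0,0],[0,0,0],[0,0,0],[0,0,0],[0,0,0]]' --rot '[[0,0,0],[0,0,0],[0,0,0],[0,0,0],[0,0,0],[0,0,0],[0,0,0],[0,0,0],[0,0,0],[0,0,0],[0,0,0],[0,0,0]]' --hand '[1,1,1,1,1,1,1,1,1,1,1,1]'

```text
t: 15.8
position: [0.5722, -0.078, 0.0548]
ee_rot: [0.0, 0.609, 0.793, -0.0]
contact_force: [-0.5, 0.2, 0.4]
width: 0.269
```

```bash
cat >> s.py <<'E'
print("moment fix",(F@s["ft_torque"]).round(3))
I,D=eyes.get_image("side"); c=I[190:225,235:270]; np.save("nut_%.1f.npy"%s["t"],c)
hsv=cv2.cvtColor(c,cv2.COLOR_RGB2HSV); m=((hsv[...,0]<8)|(hsv[...,0]>172))&(hsv[...,1]>150); v,u=np.nonzero(m); print("red mark px",len(u),u.mean()+235 if len(u) else 0,v.mean()+190 if len(u) else 0)
E
python3 s.py
```

```text
t 15.8 q [ 0.22  0.63 -0.2   1.84  0.19  0.69  1.74] fix mm [22.  -0.4 54.8] force [-0.5  0.3  0.4] w mm 22.9
tool axes in fixture
 [[ 0.     1.    -0.   ]
 [ 1.    -0.    -0.001]
 [-0.001 -0.    -1.   ]]
knob units [ 0.24  0.05 -1.63]
head units [ 0.01 -0.02  0.04]
moment fix [0.001 0.091 0.08 ]
red mark px 12 253.08333333333334 210.33333333333334
```

>>> arm_command --xyz '[[0,0,0],[0,0,0],[0,0,0],[0,0,0],[0,0,0],[0,0,0],[0,0,0],[0,0,0],[0,0,0],[0,0,0],[0,0,0],[0,0,0]]' --rot '[[0,0,0],[0,0,0],[0,0,0],[0,0,0],[0,0,0],[0,0,0],[0,0,0],[0,0,0],[0,0,0],[0,0,0],[0,0,0],[0,0,0]]' --hand '[1,1,1,1,1,1,1,1,1,1,1,1]'

```text
t: 17.35
position: [0.5722, -0.0779, 0.0548]
ee_rot: [0.0, 0.609, 0.793, -0.0]
contact_force: [0.7, -0.4, 2.0]
width: 0.265
```

>>> arm_command --xyz '[[0,0,0],[0,0,0],[0,0,0],[0,0,0],[0,0,0],[0,0,0],[0,0,0],[0,0,0],[0,0,0],[0,0,0],[0,0,0],[0,0,0]]' --rot '[[0,0,0],[0,0,0],[0,0,0],[0,0,0],[0,0,0],[0,0,0],[0,0,0],[0,0,0],[0,0,0],[0,0,0],[0,0,0],[0,0,0]]' --hand '[1,1,1,1,1,1,1,1,1,1,1,1]'

```text
t: 18.85
position: [0.5722, -0.0779, 0.0548]
ee_rot: [0.0, 0.609, 0.793, -0.0]
contact_force: [-0.7, -1.4, 0.8]
width: 0.268
```

```bash
python3 s.py
```

```text
t 18.85 q [ 0.22  0.63 -0.2   1.84  0.19  0.69  1.74] fix mm [22.  -0.4 54.8] force [-1.  -1.2  0.8] w mm 22.7
tool axes in fixture
 [[ 0.  1. -0.]
 [ 1. -0. -0.]
 [-0. -0. -1.]]
knob units [ 0.23  0.05 -1.63]
head units [ 0.01 -0.03  0.05]
moment fix [ 0.135  0.085 -0.008]
red mark px 5 252.4 213.2
```

>>> arm_command --xyz '[[0,0,0],[0,0,0],[0,0,0],[0,0,0],[0,0,0],[0,0,0],[0,0,0],[0,0,0],[0,0,0],[0,0,0],[0,0,0],[0,0,0]]' --rot '[[0,0,0],[0,0,0],[0,0,0],[0,0,0],[0,0,0],[0,0,0],[0,0,0],[0,0,0],[0,0,0],[0,0,0],[0,0,0],[0,0,0]]' --hand '[1,1,1,1,1,1,1,1,1,1,1,1]'

```text
t: 20.4
position: [0.5722, -0.0779, 0.0548]
ee_rot: [0.0, 0.609, 0.793, -0.0]
contact_force: [-1.1, -0.7, 0.4]
width: 0.265
```

```bash
python3 s.py
```

```text
t 20.4 q [ 0.22  0.63 -0.2   1.84  0.19  0.69  1.74] fix mm [22.  -0.4 54.8] force [-1.3 -0.4  0.4] w mm 22.5
tool axes in fixture
 [[ 0.  1. -0.]
 [ 1. -0. -0.]
 [-0. -0. -1.]]
knob units [ 0.24  0.05 -1.63]
head units [ 0.01 -0.02  0.04]
moment fix [0.155 0.012 0.014]
red mark px 5 252.4 213.2
```

The moment about x has risen and the red mark has stopped, both consistent with a tight nut. I'll hold another 3 s and check again.

>>> arm_command --xyz '[[0,0,0],[0,0,0],[0,0,0],[0,0,0],[0,0,0],[0,0,0],[0,0,0],[0,0,0],[0,0,0],[0,0,0],[0,0,0],[0,0,0]]' --rot '[[0,0,0],[0,0,0],[0,0,0],[0,0,0],[0,0,0],[0,0,0],[0,0,0],[0,0,0],[0,0,0],[0,0,0],[0,0,0],[0,0,0]]' --hand '[1,1,1,1,1,1,1,1,1,1,1,1]'

```text
t: 21.95
position: [0.5722, -0.0779, 0.0548]
ee_rot: [0.0, 0.609, 0.793, -0.0]
contact_force: [0.1, 0.3, 0.8]
width: 0.268
```

>>> arm_command --xyz '[[0,0,0],[0,0,0],[0,0,0],[0,0,0],[0,0,0],[0,0,0],[0,0,0],[0,0,0],[0,0,0],[0,0,0],[0,0,0],[0,0,0]]' --rot '[[0,0,0],[0,0,0],[0,0,0],[0,0,0],[0,0,0],[0,0,0],[0,0,0],[0,0,0],[0,0,0],[0,0,0],[0,0,0],[0,0,0]]' --hand '[1,1,1,1,1,1,1,1,1,1,1,1]'

```text
t: 23.45
position: [0.5721, -0.0779, 0.0548]
ee_rot: [0.0, 0.609, 0.793, -0.0]
contact_force: [0.6, -0.0, 0.9]
width: 0.266
```

```bash
python3 s.py; python3 -c "
from h import *
I,D=eyes.get_image('side'); cv2.imwrite('pics/side4.png',I[...,::-1])
import glob
a=[np.load(f).astype(int) for f in sorted(glob.glob('nut_*.npy'))]; print([abs(a[i+1]-a[i]).max() for i in range(len(a)-1)])"
```

```text
t 23.45 q [ 0.22  0.63 -0.2   1.84  0.19  0.69  1.74] fix mm [22.  -0.4 54.8] force [ 0.6 -0.2  0.9] w mm 22.6
tool axes in fixture
 [[ 0.  1. -0.]
 [ 1. -0. -0.]
 [-0. -0. -1.]]
knob units [ 0.23  0.05 -1.63]
head units [ 0.01 -0.02  0.05]
moment fix [0.186 0.074 0.017]
red mark px 5 252.4 213.2
[np.int64(80), np.int64(9), np.int64(3)]
```

View pics/side4.png

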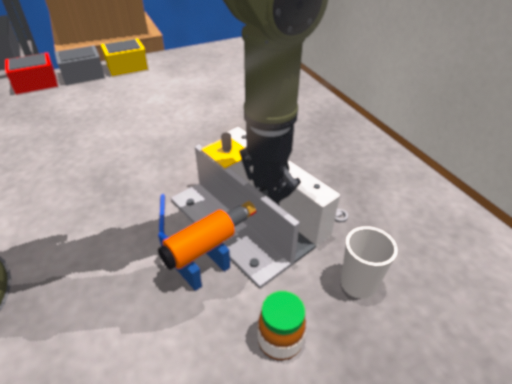

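The nut has stopped, the head is held, and the cup (368,262) and jar (283,322) are where they started. The cover is open with its knob at (226,142).

```bash
python3 -c "
from rig import arm
print(arm.sign_off())"
```

```text
the job is handed in; nothing more can be done
None
```

I slid the cover open by its knob, gripped the bolt head along the fixture's y at 80 N, and held it for about 11 s. I handed the job in at about 23.5 s, still gripping.

- **Cover:** it reached its end stop at a measured y of 119.9 mm, with the force rising to about 12 N. It was still open in the last picture.
- **Grip:** the opening read 22.6 mm on the 24 mm head. The knob read about 1.5 mm small in the same way, so the pads are on the flats. The tool pose stayed steady throughout the hold.
- **Nut:** the red mark moved at first and then stayed still from 18.9 s to 23.5 s. The moment about the bolt axis rose from about 0 to 0.19 N m, close to the 0.2 N m expected once tight. That reading is noisy: it was 0.135, 0.155 and 0.186 N m in turn.
- **Cup, jar and spanner:** the cup and jar look unmoved in the last picture. Only the end of the spanner shows in that view; it looks unmoved and the arm never went near it.

No check failed. The tightness is inferred from the mark, the moment and the hold time, because the thread itself cannot be read.

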